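# Unlatch the bench warmer and load a strip box

### The job

Slide the safety catch of the bench warmer aside, then swing its lid fully open by the bar handle. Then take the box out of its holder by its two ends, put it down on the free part of the mat and let go, take it again across its long sides, and set it upright on the floor of the warmer with its long sides parallel to the warmer's front. Do not drop it, leave the lid open, and do not disturb the other things.

Things in the scene. Friction and masses are not known exactly. Their poses are not given: they have to be found in the camera images.
- warmer: White chamber fixed to the worktop, 122 (x) x 148 (y) x 68 mm high; inside 110 (x) x 72 (y) mm (thick side walls: fingers have room only before and behind the box), inner floor 10 mm up. Grey lid on top at 68.5 to 76.5 mm. Origin: centre of its underside. x points from its front (handle and catch, towards the robot) to the hinge at the back; y along the front, to the robot's left.
- catch (a joint): Safety catch, a steel slide on the left half of the warmer's front: 0 = locked (a nose over a tab of the lid blocks the lid), 0.025 m = end stop, released. It slides along the warmer's +y (to the left); from about 0.018 it is clear of the tab. About 2 N moves it and it stays where it is left.
- catch_knob (a point): Centre of the catch's upright black thumb piece, 16 (x) x 14 (y) x 34 mm high, its top 14.5 mm above this point (116.5 mm above the worktop); when locked nothing stands within 26 mm of it along y, and above the lid (76.5 mm) it is free all round. The lid's bar handle ends 38 mm to the right of this point when locked.
- lid (a joint): Lid hinge, rad: 0 = shut, 1.75 = fully open against its stop, leaning slightly back. The hinge is stiff with friction: the lid stays at any angle; about 3 N at the handle moves it.
- lid_handle (a point): Middle of the lid's bar handle: a round steel bar of 10 mm diameter, straight along the warmer's y for 62 mm, standing 33 mm (to the bar's middle) ahead of the lid's front edge, with open space all round; it moves with the lid on an arc of 155 mm radius about the hinge.
- lid_hinge (a point): Point on the lid's hinge axis (the axis runs along the warmer's y), at the warmer's back rim, 68.5 mm above the worktop. Opening carries the handle up and then away from the robot.
- box: Printed carton, 48 (x) x 63 (y) x 37 mm high, 50 g nominal, rigid and closed; it lies flat in the holder at the start. Origin: centre of its underside; z up, y along its 63 mm length.
- holder: Aluminium box holder, a U-shaped channel fixed on the mat, 64 (x) x 50 (y) x 38 mm high: floor 3 mm, two side walls 5 mm thick, 54 mm apart, which cover the long sides of the box up to 2 mm below its top; both ends (+y and -y) are open and the box sticks out of them by 6.5 mm each. Origin: centre of its underside, on the mat; y along the channel.
- mat: Black bench mat, 100 (x) x 250 (y) x 2 mm, fixed near the worktop's front edge. Origin: centre of its underside; y to the robot's left. The holder stands on its right part; about 75 mm left of its middle it is free to put the box down. The warmer is behind it; a 180 mm tall scanner behind its right end, and beyond that papers stick out 490 mm up, where a wrist can hit them.
- timer: Bystander: small light digital timer, 64 x 66 x 19 mm, to the right of the mat; leave alone. Origin: centre of its underside.
- swabs: Bystander: white and orange printed carton, 61 x 57 x 53 mm, on the right part of the worktop; leave alone. Origin: centre of its underside.
Things that resemble listed ones, but are neither listed nor needed, are in the scene too. What is shaped like the box but red is not meant.

How it is judged:
On the way, in this order (a step that is already met when the one before it is completed fails the run):
1. the catch is slid clear of the lid while the lid is still shut (value of joint catch above 0.018 m and value of joint lid below 0.1 rad), for 0.1 s.
2. the lid is open by at least 1.5 rad (value of joint lid above 1.5 rad), for 0.2 s.
3. the box stands flat on the mat or worktop, out of the holder (its middle more than 55 mm from the holder's), let go and at rest (angle between box's own z axis and vertical below 0.12 rad and linear speed of box below 0.02 m/s and contact force between the fingers and box below 0.1 N and height (world z) of box below 0.006 m and horizontal distance between box and holder above 0.055 m), for 0.3 s.
At the end, for the whole second after the job is handed in: Catch released (0.018 m or more), lid open (1.45 rad or more), box flat (within 0.12 rad) on the warmer's floor (underside 5 to 15 mm up), within 40 mm (x) and 20 mm (y) of its middle, its length along the warmer's y within 0.3 rad (either way round), let go and at rest (value of joint catch above 0.018 m and value of joint lid above 1.45 rad and angle between box's own z axis and vertical below 0.12 rad and linear speed of box below 0.02 m/s and contact force between the fingers and box below 0.1 N and x of box in the frame of warmer between -0.04 and 0.04 m and y of box in the frame of warmer between -0.02 and 0.02 m and z of box in the frame of warmer between 0.005 and 0.015 m and angle between the y axis of box and the y axis of warmer, either way round below 0.3 rad); the robot touches nothing.
It fails at once if the box is dropped or thrown (faster than 0.7 m/s while not held: a free fall of 25 mm or more) (linear speed of box above 0.7 m/s and contact force between the fingers and box below 0.05 N).
It fails at once if the timer or the swab carton is moved by more than 40 mm (distance of any of timer, swabs from where it was at the start of the episode above 0.04 m).
It also fails if it takes over 72 s, if anything falls off the work surface, if the arm or the gripper's body presses on something with over 40 N, if the wrist force passes 120 N, or if a joint passes its speed limit or range.

### The arm

A 6-joint arm with a two-finger parallel gripper is mounted at the origin on a cart in front of the work surface, level with it; the furniture and walls round the work are solid. World frame = base frame: x ahead of the robot, y to its left, z up, the work surface at z = 0. Lengths are in m, angles in rad, forces in N, time in s.
With the tool pointing down it reaches from about 0.3 to 0.825 m from the base axis. Payload 5.4 kg.
Tool frame: the origin (TCP) lies midway between the tips of the shut fingers; the grasp point (between the pads) lies 19 mm behind it; z points along the fingers, y is the line along which they close (so a half turn about z gives the same grasp; the last joint's range is limited). The gripper opens to 92 mm and grips with 3 to 60 N. Pads are 20 mm wide; open, the fingers measure 128 mm over their backs; the gripper's body (75 mm by 189 mm) begins 69 mm behind the grasp point.
Start: joints at [-1.377, 0.158, 1.597, -0, 1.386, -0.21], TCP at [0.226, -0.529, 0.215] pointing down, gripper open.
Joint ranges: [-2.91, 2.91], [-0.94, 2.29], [0.18, 2.7], [-1.29, 4.43], [0.17, 2.64], [-3, 3]. Speed limits (rad/s): [2.57, 2.57, 3.14, 3.14, 3.14, 3.14].

### API

Orientations are given as a unit quaternion [w, x, y, z].
In Python, from bench import telemetry, imaging, job, recognise, silhouettes, place_of gives the robot as it stands.
- The arm moves only by the tool carry_out, never from a script. Its argument "steps" is a list of rows, each an object with "slide": the shift along the tool's x, y, z in m, a list of three; "twist": the turn, a rotation vector about the tool's x, y, z in rad, a list of three; "jaw": the finger opening in m, from 0 to 0.0919. In form: [{"slide": [dx, dy, dz], "twist": [rx, ry, rz], "jaw": jaw}, ...]. A call has 1 to 8 rows; each row shifts and turns the commanded pose from where the row before left it, along the tool's axes as they then stand; what a row does not reach is not made up. A row lasts 1/12 s, in which the tool goes at most 41.7 mm and 7.16 degrees, less where a joint would pass 70% of its speed; a pose out of reach is approached as far as the arm can. A call with a gripper value outside its range is refused whole. The fingers move at their own pace and stop on an object; "squeeze" is the grip in N (left out, the last holds). Time passes only in rows, so rows that do not move let the fingers close. It gives the time, the measured TCP pose, the force, the opening and the grip force at its end, in the units of the state.
- telemetry.get_obs(): the state, without advancing time (a new reading comes with each control period).
- imaging.camera(name): name is "scene" or "top" or "wrist"; returns the picture (480x640x3 uint8, red, green, blue); there is no depth.
- imaging.get_calibration(name): a dict with "camera_matrix" (3x3 intrinsics, pixels), "k1" (the pictures are not rectified: a ray, as slopes to the right and down, at radius r is drawn at 1 + k1 r^2 times it, then the intrinsics apply), "R" (3x3) and "t" (3): a world point X has camera coordinates R X + t; the wrist camera has in their place "hand_eye" (4x4, takes a point from camera to tool coordinates, whose origin is the TCP and whose axes are the flange's). Camera axes: x right, y down, z forward; pixel columns grow to the right and rows downward; lengths in m; the calibration is good to about 2 mm. A picture is of the moment at which its call begins: read the wrist's pose just before it. get_calibration takes no time and is no camera call.
- job.hand_in(): hands the job in; it is judged then, once.
Trained networks look in the newest picture that a camera, given by its name, has taken for a name from the list of things; names that differ only in an ending like _2 or _b are one class to them, and where a whole thing is asked for, a point or a joint stands for the part that bears it (a point fixed in the world has none). Each returns a list of dicts, best first, with "score" (0 to 1); they miss things now and then, are a little off and sometimes report something else, mostly with a low value. They report only what shows in the picture. A call takes as long as a camera call. They do not tell look-alikes from the thing itself.
- recognise(thing, camera): "centre" ([x, y, z] in m, in world coordinates, good to about 4 mm: the middle of the surface that is visible of it).
- silhouettes(thing, camera): "region" (480x640 bool, what is visible of it).
- place_of(thing, camera): "centre" ([x, y, z] in m, in world coordinates, good to about 4 mm: a listed point, or the origin of a listed thing).
The state is a dict: "time_s": time; "qpos": joint angles; "joint_velocities": joint speeds; "tau": joint torques, N m; "eef_pos": TCP position; "tcp_rot": TCP orientation; "ft_force": force on the tool from outside, world axes, zero at the start; "torque": the same for the moment, N m; "width": finger opening in m; "gripper_force": force on a finger pad.
Only numpy, scipy, OpenCV 4.12 (cv2) and the standard library are available. Lean on these libraries where they do the work, as an engineer would, in place of code of your own. Each camera call takes 0.05 s, during which the arm holds its last target. There are 200 camera calls.

## Working session

There is one attempt and no reset: what is moved stays moved. The work goes in short steps, Python scripts to look and compute and a tool call to move; the robot and the scene stay as the last step left them, time stands still between calls to the robot, and variables do not carry over. Pictures are saved under pics/ and viewed, at most 12 in all, crops included, and the job is handed in when it is done.

Besides the shell and the picture viewer there is one more tool, called as name(argument=value, ...), one argument or row to a line, values as JSON. carry_out: Moves the arm, as the interface text tells. Its arguments: {"type":"object","properties":{"steps":{"type":"array","items":{"type":"object","properties":{"slide":{"type":"array","items":{"type":"number"}},"twist":{"type":"array","items":{"type":"number"}},"jaw":{"type":"number"}}}},"squeeze":{"type":"number"}},"required":["steps"]}

```bash
mkdir -p pics; ls
python3 - <<'E'
from bench import telemetry, imaging, recognise, place_of
import cv2
for c in ["scene","top"]:
    cv2.imwrite(f"pics/{c}0.png",imaging.camera(c)[:,:,::-1])
    for n in ["warmer","catch_knob","lid_handle","lid_hinge","box","holder","mat"]:
        print(c,n,[(round(d["score"],2),[round(float(v),3) for v in d["centre"]]) for d in place_of(n,c)[:3]])
o=telemetry.get_obs();print(o)
E
```

```text
pics
scene warmer [(0.62, [0.526, 0.396, 0.001])]
scene catch_knob [(0.78, [0.434, 0.392, 0.105])]
scene lid_handle [(0.71, [0.459, 0.321, 0.072]), (0.2, [0.386, 0.277, -0.001])]
scene lid_hinge [(0.82, [0.579, 0.425, 0.064])]
scene box [(0.83, [0.405, 0.226, 0.006]), (0.64, [0.258, 0.515, -0.001])]
scene holder [(0.79, [0.406, 0.229, -0.001]), (0.5, [0.435, 0.39, 0.105])]
scene mat [(0.68, [0.388, 0.277, -0.003])]
top warmer [(0.76, [0.523, 0.387, -0.004])]
top catch_knob [(0.42, [0.44, 0.392, 0.103])]
top lid_handle [(0.73, [0.456, 0.325, 0.072])]
top lid_hinge [(0.67, [0.574, 0.427, 0.065])]
top box [(0.79, [0.401, 0.227, 0.004]), (0.7, [0.264, 0.517, -0.005]), (0.45, [0.393, 0.279, 0.003])]
top holder [(0.71, [0.407, 0.226, 0.002])]
top mat [(0.56, [0.391, 0.28, -0.002])]
{'time_s': 0.8, 'qpos': array([-1.37713284e+00,  1.58373072e-01,  1.59698802e+00, -2.43495518e-05,
        1.38620450e+00, -2.10091754e-01]), 'joint_velocities': array([-0.00128267, -0.00029851, -0.00068205,  0.00015975, -0.00093741,
        0.00095474]), 'tau': array([-1.72418007e-03, -3.85550880e+01, -3.22348416e+01,  7.01203267e-02,
        3.09042830e-02, -9.88971976e-06]), 'eef_pos': array([ 0.22587811, -0.52876311,  0.21462229]), 'tcp_rot': array([ 1.34313947e-05,  9.79691376e-01,  2.00511364e-01, -1.20787054e-05]), 'ft_force': array([ 0.52129526, -0.23293836, -0.26936455]), 'torque': array([-0.02641244,  0.0133994 , -0.01791752]), 'gripper_force': 0.0, 'width': 0.09197953313558804}
```

View pics/scene0.png

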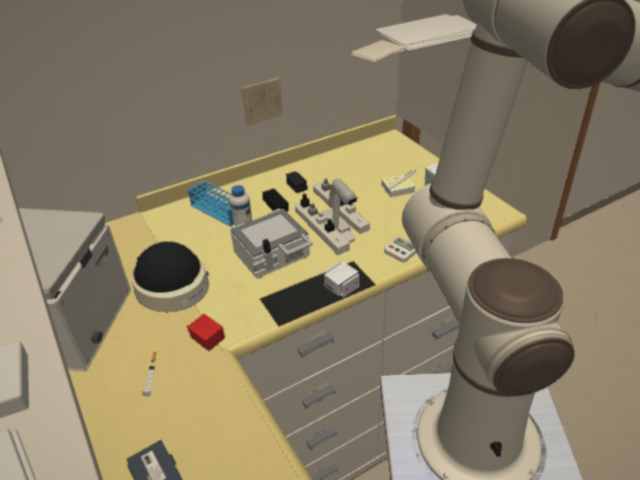

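View pics/top0.png

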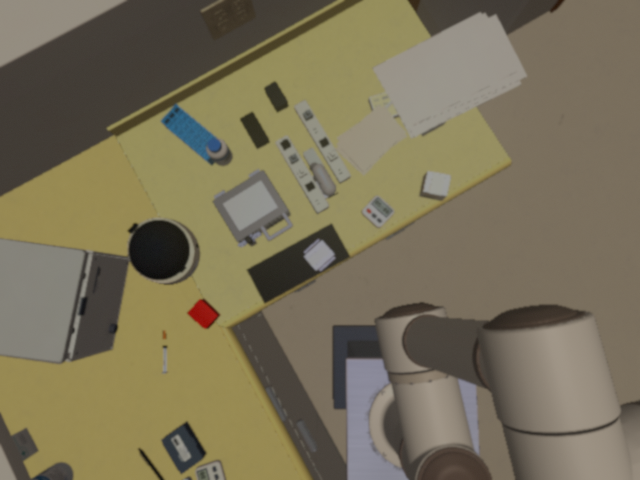

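The box meant is the white carton in the holder (scene 341,278; top 319,256). The red look-alike is at scene 206,331 and top 203,313, so I'll leave that one alone. The warmer is at scene 270,240, and the papers are at top 450,70.

```bash
cat > h.py <<'E'
import numpy as np, cv2
from scipy.spatial.transform import Rotation as Ro
from bench import telemetry, imaging, recognise, silhouettes, place_of
def obs():
    o=telemetry.get_obs(); q=o["tcp_rot"]; return o,np.array(o["eef_pos"]),Ro.from_quat([q[1],q[2],q[3],q[0]]).as_matrix()
def cam(name):
    c=imaging.get_calibration(name); K=np.array(c["camera_matrix"]); 
    if name=="wrist":
        _,p,R=obs(); H=np.array(c["hand_eye"]); Rc=R@H[:3,:3]; o=R@H[:3,3]+p
    else:
        Rc=np.array(c["R"]).T; o=-Rc@np.array(c["t"])
    return K,float(c["k1"]),Rc,o
def rays(px,C):
    K,k1,Rc,o=C
    px=np.atleast_2d(np.asarray(px,float)); y=(px-K[:2,2])/[K[0,0],K[1,1]]; u=y.copy()
    for _ in range(20): u=y/(1+k1*(u**2).sum(1,keepdims=True))
    return np.c_[u,np.ones(len(u))]@Rc.T
def plane(px,C,z):
    d=rays(px,C); return C[3]+d*((z-C[3][2])/d[:,2])[:,None]
def proj(X,C):
    K,k1,Rc,o=C; v=(np.atleast_2d(X)-o)@Rc; u=v[:,:2]/v[:,2:]; u=u*(1+k1*(u**2).sum(1,keepdims=True)); return u*[K[0,0],K[1,1]]+K[:2,2]
def rect(mask,C,z):
    c=max(cv2.findContours(mask.astype(np.uint8),0,2)[0],key=cv2.contourArea)[:,0]
    P=plane(c,C,z)[:,:2]; (m,s,a)=cv2.minAreaRect((P*1000).astype(np.float32)); return np.round(m,1),np.round(s,1),round(a,1)
def need(p,yaw,tilt=0):
    """slide (tool axes) to p, then twist; tool down with tool y at yaw (rad, mod pi)"""
    o,q,R=obs(); best=None
    for k in (0,1):
        y=yaw+k*np.pi; Y=np.array([np.cos(y),np.sin(y),0]); Z=np.array([0,0,-1.]); T=np.c_[np.cross(Y,Z),Y,Z]
        tw=Ro.from_matrix(R.T@T).as_rotvec(); print("slide",np.round(R.T@(np.array(p)-q),4),"twist",np.round(tw,3),"q6",round(o["qpos"][5],2))
E
python3 - <<'E'
from h import *
imaging.camera("top"); C=cam("top")
for n,z in [("mat",.002),("warmer",.0765),("holder",.038),("box",.042),("lid",.0765)]:
    s=silhouettes(n,"top")
    for d in s[:2]: print(n,round(d["score"],2),rect(d["region"],C,z))
print("paper", plane([[378,70],[415,130],[525,70],[490,15]],C,.49).round(3)[:,:2].tolist())
print("scanner",plane([[320,175]],C,.15).round(3))
print("mat corners",plane([[248,272],[338,226],[350,252],[263,300]],C,.002).round(3)[:,:2].tolist())
for n in ["timer","swabs"]: print(n,[np.round(d["centre"],3) for d in place_of(n,"top")[:1]])
E
```

```text
mat 0.93 (array([389.1, 279.1]), array([ 99.2, 246.6]), 28.3)
warmer 0.58 (array([511.1, 384.1]), array([171.8, 154.8]), 32.1)
holder 0.6 (array([385.7, 205.1]), array([ 7.9, 43.8]), 39.6)
box 0.82 (array([263.2, 507.6]), array([66.4, 54.5]), 49.8)
box 0.76 (array([405.5, 225.5]), array([48.5, 62. ]), 41.2)
lid 0.93 (array([509.3, 382.4]), array([157.9, 149.1]), 31.2)
paper [[0.664, 0.127], [0.567, 0.072], [0.661, -0.1], [0.752, -0.05]]
scanner [[0.582 0.221 0.15 ]]
mat corners [[0.366, 0.407], [0.484, 0.176], [0.417, 0.145], [0.295, 0.367]]
timer [array([ 0.521,  0.075, -0.002])]
swabs [array([ 0.58 , -0.068, -0.002])]
```

carry_out(
  steps=[
    {"slide": [0.021,-0.03,-0.006],"twist": [0,0,-0.02]},
    {"slide": [0.021,-0.03,-0.006],"twist": [0,0,-0.02]},
    {"slide": [0.021,-0.03,-0.006],"twist": [0,0,-0.02]},
    {"slide": [0.021,-0.03,-0.006],"twist": [0,0,-0.02]},
    {"slide": [0.021,-0.03,-0.006],"twist": [0,0,-0.02]},
    {"slide": [0.021,-0.03,-0.006],"twist": [0,0,-0.02]},
    {"slide": [0.021,-0.03,-0.006],"twist": [0,0,-0.02]},
    {"slide": [0.021,-0.03,-0.006]},
  ],
)

```text
validation failed for argument at $.st...
```

Run:
```python
from h import *
o,p,R=obs();print(p,o["qpos"].round(2),o["time_s"]); need([.41,.33,.27],np.radians(121.5))
```

```text
[ 0.22591702 -0.52876944  0.21461994] [-1.38  0.16  1.6   0.    1.39 -0.21] 1.2
slide [ 0.5067 -0.7174 -0.0554] twist [-0.    -0.     2.996] q6 -0.21
slide [ 0.5067 -0.7174 -0.0554] twist [ 0.    -0.    -0.146] q6 -0.21
```

carry_out(
  steps=[
    {"slide": [0.021,-0.03,-0.006],"twist": [0,0,0],"jaw": 0.09},
    {"slide": [0.021,-0.03,-0.006],"twist": [0,0,0],"jaw": 0.09},
    {"slide": [0.021,-0.03,-0.006],"twist": [0,0,0],"jaw": 0.09},
    {"slide": [0.021,-0.03,-0.006],"twist": [0,0,0],"jaw": 0.09},
    {"slide": [0.021,-0.03,-0.006],"twist": [0,0,0],"jaw": 0.09},
    {"slide": [0.021,-0.03,-0.006],"twist": [0,0,0],"jaw": 0.09},
    {"slide": [0.021,-0.03,-0.006],"twist": [0,0,0],"jaw": 0.09},
    {"slide": [0.021,-0.03,-0.006],"twist": [0,0,0],"jaw": 0.09},
  ],
)

```text
time_s: 1.87
eef_pos: [0.2861, -0.2404, 0.2629]
tcp_rot: [0.0, 0.98, 0.2, 0.0]
ft_force: [1.2, -0.7, 0.5]
width: 0.0903
gripper_force: 0.0
```

carry_out(
  steps=[
    {"slide": [0.021,-0.03,0],"twist": [0,0,0],"jaw": 0.09},
    {"slide": [0.021,-0.03,0],"twist": [0,0,0],"jaw": 0.09},
    {"slide": [0.021,-0.03,0],"twist": [0,0,0],"jaw": 0.09},
    {"slide": [0.021,-0.03,0],"twist": [0,0,0],"jaw": 0.09},
    {"slide": [0.021,-0.03,0],"twist": [0,0,0],"jaw": 0.09},
    {"slide": [0.021,-0.03,0],"twist": [0,0,0],"jaw": 0.09},
    {"slide": [0.021,-0.03,0],"twist": [0,0,0],"jaw": 0.09},
    {"slide": [0.021,-0.03,0],"twist": [0,0,0],"jaw": 0.09},
  ],
)

```text
time_s: 2.53
eef_pos: [0.3463, 0.0465, 0.263]
tcp_rot: [0.0, 0.98, 0.201, 0.001]
ft_force: [0.5, -0.7, 0.6]
width: 0.09
gripper_force: 0.0
```

carry_out(
  steps=[
    {"slide": [0.021,-0.03,0],"twist": [0,0,-0.02],"jaw": 0.06},
    {"slide": [0.021,-0.03,0],"twist": [0,0,-0.02],"jaw": 0.06},
    {"slide": [0.021,-0.03,0],"twist": [0,0,-0.02],"jaw": 0.06},
    {"slide": [0.021,-0.03,0],"twist": [0,0,-0.02],"jaw": 0.06},
    {"slide": [0.021,-0.03,0],"twist": [0,0,-0.02],"jaw": 0.06},
    {"slide": [0.021,-0.03,0],"twist": [0,0,-0.02],"jaw": 0.06},
    {"slide": [0.021,-0.03,0],"twist": [0,0,-0.02],"jaw": 0.06},
    {"slide": [0,0,0],"twist": [0,0,0],"jaw": 0.05},
  ],
)

```text
time_s: 3.2
eef_pos: [0.3831, 0.3028, 0.262]
tcp_rot: [-0.001, 0.962, 0.271, -0.0]
ft_force: [-0.8, 0.3, -0.3]
width: 0.0553
gripper_force: 0.0
```

```bash
cat > look.py <<'E'
import sys
from h import *
# usage: look.py tag cam:name,name ...
tag=sys.argv[1]
for a in sys.argv[2:]:
    c,ns=a.split(":"); C=cam(c); I=imaging.camera(c); cv2.imwrite(f"pics/{c}_{tag}.png",I[:,:,::-1])
    for n in ns.split(","):
        if n: print(c,n,[(round(d["score"],2),np.round(d["centre"],4).tolist(),proj(d["centre"],C)[0].round().tolist()) for d in place_of(n,c)[:2]])
o,p,R=obs(); print("tcp",p.round(4),"q",o["qpos"].round(2),"t",round(o["time_s"],2))
E
python3 look.py a wrist:catch_knob,lid_handle,lid_hinge,warmer,box,holder
```

```text
wrist catch_knob [(0.79, [0.4378, 0.3926, 0.0985], [262.0, 118.0])]
wrist lid_handle [(0.98, [0.458, 0.321, 0.0724], [341.0, 142.0])]
wrist lid_hinge [(0.61, [0.384, 0.281, -0.0013], [332.0, 212.0])]
wrist warmer [(0.6, [0.524, 0.3943, -0.0007], [312.0, 51.0])]
wrist box [(0.76, [0.4045, 0.2257, 0.0031], [379.0, 222.0]), (0.7, [0.2604, 0.5158, 0.0013], [114.0, 198.0])]
wrist holder [(0.51, [0.4023, 0.2273, 0.0051], [378.0, 223.0])]
tcp [0.384  0.297  0.2629] q [ 0.41 -0.11  1.77 -0.    1.48  1.44] t 3.55
```

View pics/wrist_a.png

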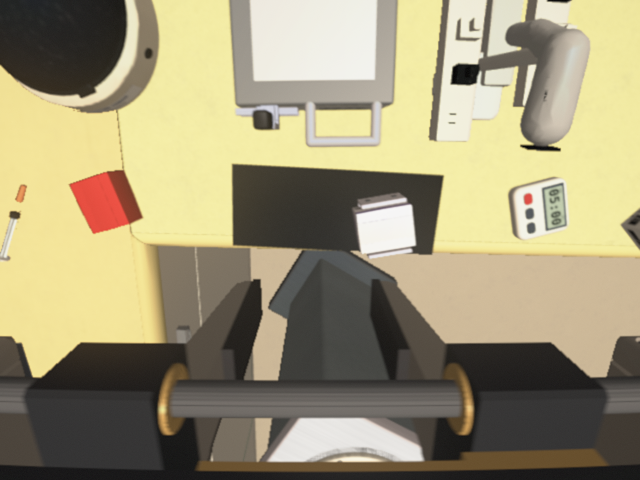

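Run:
```python
from h import *
need([.4375,.392,.088],np.radians(121.4))
C=cam("wrist"); I=imaging.camera("wrist")
for n,z in [("box",.042),("lid",.0765),("mat",.002)]:
    for d in silhouettes(n,"wrist")[:2]: print(n,rect(d["region"],C,z))
cv2.imwrite("pics/boxcrop.png",cv2.resize(I[170:270,310:460,::-1],None,fx=4,fy=4,interpolation=2))
```

```text
slide [ 0.0947 -0.0539  0.1749] twist [-1.000e-03 -0.000e+00  3.135e+00] q6 1.44
slide [ 0.0947 -0.0539  0.1749] twist [ 0.    -0.001 -0.006] q6 1.44
box (array([271.4, 505.3]), array([61.2, 66.4]), 47.7)
box (array([407. , 229.6]), array([54.3, 64.4]), 41.0)
lid (array([492.6, 374.4]), array([121.7, 148.5]), 31.0)
lid (array([438.9, 394. ]), array([20.5, 27.3]), 30.9)
mat (array([387.9, 280.3]), array([100.2, 249.4]), 28.6)
```

View pics/boxcrop.png

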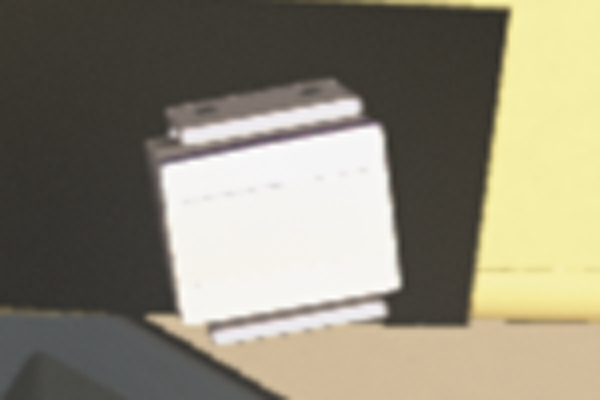

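The crop shows the white carton held between the aluminium walls, its ends free at left and right, with its long axis at about 131° yaw. That confirms the target. Next is the catch.

carry_out(
  steps=[
    {"slide": [0.0315,-0.018,0.02],"twist": [0,0,-0.003],"jaw": 0.05},
    {"slide": [0.0315,-0.018,0.02],"twist": [0,0,-0.003],"jaw": 0.045},
    {"slide": [0.0315,-0.018,0.02],"twist": [0,0,0],"jaw": 0.045},
    {"slide": [0,0,0.03],"twist": [0,0,0],"jaw": 0.045},
    {"slide": [0,0,0.03],"twist": [0,0,0],"jaw": 0.045},
    {"slide": [0,0,0.03],"twist": [0,0,0],"jaw": 0.045},
    {"slide": [0,0,0.025],"twist": [0,0,0],"jaw": 0.045},
    {"slide": [0,0,0],"twist": [0,0,0],"jaw": 0.045},
  ],
)

```text
time_s: 4.42
eef_pos: [0.4326, 0.3907, 0.0815]
tcp_rot: [0.001, 0.963, 0.271, -0.005]
ft_force: [-1.3, -1.5, -1.6]
width: 0.045
gripper_force: 0.0
```

carry_out(
  steps=[
    {"slide": [0,0,0],"twist": [0,0,0],"jaw": 0.0},
    {"slide": [0,0,0],"twist": [0,0,0],"jaw": 0.0},
    {"slide": [0,0,0],"twist": [0,0,0],"jaw": 0.0},
    {"slide": [0,0,0],"twist": [0,0,0],"jaw": 0.0},
    {"slide": [0,0,0],"twist": [0,0,0],"jaw": 0.0},
    {"slide": [0,0,0],"twist": [0,0,0],"jaw": 0.0},
  ],
  squeeze=8,
)

```text
time_s: 4.92
eef_pos: [0.4377, 0.3937, 0.0895]
tcp_rot: [-0.0, 0.962, 0.272, 0.002]
ft_force: [0.4, -1.3, 5.4]
width: 0.014
gripper_force: 8.0
```

carry_out(
  steps=[
    {"slide": [0,-0.007,0],"twist": [0,0,0],"jaw": 0.0},
    {"slide": [0,-0.007,0],"twist": [0,0,0],"jaw": 0.0},
    {"slide": [0,-0.007,0],"twist": [0,0,0],"jaw": 0.0},
    {"slide": [0,-0.004,0],"twist": [0,0,0],"jaw": 0.0},
    {"slide": [0,0,0],"twist": [0,0,0],"jaw": 0.0},
    {"slide": [0,0,0],"twist": [0,0,0],"jaw": 0.04},
    {"slide": [0,0,0],"twist": [0,0,0],"jaw": 0.04},
    {"slide": [0,0,0],"twist": [0,0,0],"jaw": 0.04},
  ],
)

```text
time_s: 5.58
eef_pos: [0.4231, 0.4148, 0.0876]
tcp_rot: [-0.0, 0.962, 0.271, -0.0]
ft_force: [-0.3, -1.0, 0.0]
width: 0.0337
gripper_force: 0.0
```

carry_out(
  steps=[
    {"slide": [0,0,-0.035],"twist": [0,0,0],"jaw": 0.04},
    {"slide": [0,0,-0.035],"twist": [0,0,0],"jaw": 0.04},
    {"slide": [0,0.03,0],"twist": [0,0,0.12],"jaw": 0.03},
    {"slide": [0,0.03,0],"twist": [0,0,0.12],"jaw": 0.03},
    {"slide": [0,0,0],"twist": [0,0,0.12],"jaw": 0.03},
    {"slide": [0,0,0],"twist": [0,0,0.12],"jaw": 0.025},
    {"slide": [0,0,0],"twist": [0,0,0.12],"jaw": 0.025},
    {"slide": [0,0,0],"twist": [0,0,0.12],"jaw": 0.025},
  ],
)

```text
time_s: 6.25
eef_pos: [0.4512, 0.3618, 0.1573]
tcp_rot: [-0.0, 0.996, -0.088, -0.0]
ft_force: [-0.1, -0.7, -0.2]
width: 0.0253
gripper_force: 0.0
```

```bash
python3 look.py b top:catch_knob,lid_handle scene:catch_knob
python3 - <<'E'
from h import *
need([.4577,.322,.16],np.radians(31.3))
E
```

```text
top catch_knob [(0.63, [0.4263, 0.4104, 0.1014], [240.0, 245.0])]
top lid_handle []
scene catch_knob []
tcp [0.4513 0.3619 0.1574] q [0.47 0.22 1.65 0.   1.28 2.2 ] t 6.5
slide [ 0.013   0.0383 -0.0026] twist [-0.     0.    -2.284] q6 2.2
slide [ 0.013   0.0383 -0.0026] twist [0.    0.    0.858] q6 2.2
```

carry_out(
  steps=[
    {"slide": [0,0,-0.01],"twist": [0,0,-0.12],"jaw": 0.025},
    {"slide": [0,0,-0.01],"twist": [0,0,-0.12],"jaw": 0.025},
    {"slide": [0,0,-0.01],"twist": [0,0,-0.12],"jaw": 0.025},
    {"slide": [0,0,0],"twist": [0,0,-0.12],"jaw": 0.025},
    {"slide": [0,0,0],"twist": [0,0,-0.12],"jaw": 0.025},
    {"slide": [0,0,0],"twist": [0,0,-0.12],"jaw": 0.025},
    {"slide": [0,0,0],"twist": [0,0,-0.12],"jaw": 0.025},
    {"slide": [0,0,0],"twist": [0,0,-0.12],"jaw": 0.025},
  ],
)

```text
time_s: 7.17
eef_pos: [0.4514, 0.3619, 0.1876]
tcp_rot: [-0.0, 0.921, 0.389, -0.0]
ft_force: [0.2, -0.2, 0.2]
width: 0.0248
gripper_force: 0.0
```

carry_out(
  steps=[
    {"slide": [0,0,0],"twist": [0,0,-0.12],"jaw": 0.025},
    {"slide": [0,0,0],"twist": [0,0,-0.12],"jaw": 0.025},
    {"slide": [0,0,0],"twist": [0,0,-0.12],"jaw": 0.025},
    {"slide": [0,0,0],"twist": [0,0,-0.12],"jaw": 0.025},
    {"slide": [0,0,0],"twist": [0,0,-0.12],"jaw": 0.025},
    {"slide": [0,0,0],"twist": [0,0,-0.12],"jaw": 0.025},
    {"slide": [0,0,0],"twist": [0,0,-0.12],"jaw": 0.025},
    {"slide": [0,0,0],"twist": [0,0,-0.12],"jaw": 0.025},
  ],
)

```text
time_s: 7.83
eef_pos: [0.4514, 0.3619, 0.1875]
tcp_rot: [-0.0, 0.638, 0.77, -0.0]
ft_force: [-0.4, -0.3, 0.1]
width: 0.0249
gripper_force: 0.0
```

carry_out(
  steps=[
    {"slide": [0,0,0],"twist": [0,0,-0.12],"jaw": 0.025},
    {"slide": [0,0,0],"twist": [0,0,-0.12],"jaw": 0.025},
    {"slide": [0,0,0],"twist": [0,0,-0.12],"jaw": 0.025},
    {"slide": [0,0,0],"twist": [0,0,0],"jaw": 0.025},
  ],
)

```text
time_s: 8.17
eef_pos: [0.4514, 0.3619, 0.1875]
tcp_rot: [-0.0, 0.491, 0.871, -0.0]
ft_force: [0.6, 0.3, -0.7]
width: 0.0254
gripper_force: 0.0
```

```bash
python3 look.py c wrist:lid_handle,catch_knob top:lid_handle
python3 - <<'E'
from h import *
need([.4577,.322,.0535],np.radians(31.3))
E
```

```text
wrist lid_handle [(0.7, [0.4613, 0.3204, 0.074], [301.0, 284.0])]
wrist catch_knob [(0.7, [0.4292, 0.4141, 0.0965], [328.0, 170.0])]
top lid_handle [(0.92, [0.4556, 0.3231, 0.073], [278.0, 234.0])]
tcp [0.4515 0.3618 0.1876] q [ 0.47  0.19  1.62  0.    1.34 -0.07] t 8.42
slide [-0.0374 -0.0151  0.1341] twist [-0.    -0.    -0.009] q6 -0.07
slide [-0.0374 -0.0151  0.1341] twist [-0.     0.     3.133] q6 -0.07
```

carry_out(
  steps=[
    {"slide": [-0.019,-0.0075,0],"twist": [0,0,-0.009],"jaw": 0.024},
    {"slide": [-0.019,-0.0075,0.01],"twist": [0,0,0],"jaw": 0.024},
    {"slide": [0,0,0.025],"twist": [0,0,0],"jaw": 0.024},
    {"slide": [0,0,0.025],"twist": [0,0,0],"jaw": 0.024},
    {"slide": [0,0,0.025],"twist": [0,0,0],"jaw": 0.024},
    {"slide": [0,0,0.025],"twist": [0,0,0],"jaw": 0.024},
    {"slide": [0,0,0.024],"twist": [0,0,0],"jaw": 0.024},
    {"slide": [0,0,0],"twist": [0,0,0],"jaw": 0.024},
  ],
)

```text
time_s: 9.08
eef_pos: [0.4545, 0.3197, 0.0485]
tcp_rot: [-0.003, 0.49, 0.872, -0.004]
ft_force: [-0.8, -1.3, -0.7]
width: 0.024
gripper_force: 0.0
```

carry_out(
  steps=[
    {"slide": [0,0,0],"twist": [0,0,0],"jaw": 0.0},
    {"slide": [0,0,0],"twist": [0,0,0],"jaw": 0.0},
    {"slide": [0,0,0],"twist": [0,0,0],"jaw": 0.0},
    {"slide": [0,0,0],"twist": [0,0,0],"jaw": 0.0},
    {"slide": [0,0,0],"twist": [0,0,0],"jaw": 0.0},
  ],
  squeeze=10,
)

```text
time_s: 9.5
eef_pos: [0.4593, 0.3218, 0.0553]
tcp_rot: [0.001, 0.489, 0.872, 0.001]
ft_force: [-1.8, -2.3, 4.9]
width: 0.0099
gripper_force: 10.0
```

carry_out(
  steps=[
    {"slide": [0,0.0009,-0.017],"twist": [0,0,0],"jaw": 0.0},
    {"slide": [0,0.0028,-0.0168],"twist": [0,0,0],"jaw": 0.0},
    {"slide": [0,0.0046,-0.0164],"twist": [0,0,0],"jaw": 0.0},
    {"slide": [0,0.0064,-0.0158],"twist": [0,0,0],"jaw": 0.0},
    {"slide": [0,0.0081,-0.015],"twist": [0,0,0],"jaw": 0.0},
    {"slide": [0,0.0097,-0.014],"twist": [0,0,0],"jaw": 0.0},
    {"slide": [0,0.0112,-0.0129],"twist": [0,0,0],"jaw": 0.0},
    {"slide": [0,0.0125,-0.0116],"twist": [0,0,0],"jaw": 0.0},
  ],
  squeeze=15,
)

```text
time_s: 10.17
eef_pos: [0.5071, 0.3517, 0.1728]
tcp_rot: [0.0, 0.489, 0.872, 0.001]
ft_force: [4.2, 4.8, -12.8]
width: 0.0091
gripper_force: 15.0
```

carry_out(
  steps=[
    {"slide": [0,0.0137,-0.0101],"twist": [0,0,0],"jaw": 0.0},
    {"slide": [0,0.0147,-0.0086],"twist": [0,0,0],"jaw": 0.0},
    {"slide": [0,0.0156,-0.0069],"twist": [0,0,0],"jaw": 0.0},
    {"slide": [0,0.0163,-0.0051],"twist": [0,0,0],"jaw": 0.0},
    {"slide": [0,0.0167,-0.0033],"twist": [0,0,0],"jaw": 0.0},
    {"slide": [0,0.017,-0.0015],"twist": [0,0,0],"jaw": 0.0},
    {"slide": [0,0.017,0.0004],"twist": [0,0,0],"jaw": 0.0},
    {"slide": [0,0.014,0.0018],"twist": [0,0,0],"jaw": 0.0},
  ],
)

```text
time_s: 10.83
eef_pos: [0.6134, 0.4175, 0.2081]
tcp_rot: [-0.0, 0.489, 0.872, 0.001]
ft_force: [-3.2, 0.7, 1.8]
width: 0.0091
gripper_force: 15.0
```

carry_out(
  steps=[
    {"slide": [0,0.003,0.001],"twist": [0,0,0],"jaw": 0.0},
    {"slide": [0,0.003,0],"twist": [0,0,0],"jaw": 0.0},
  ],
)

```text
time_s: 11.0
eef_pos: [0.618, 0.4203, 0.2068]
tcp_rot: [-0.0, 0.489, 0.872, 0.001]
ft_force: [-10.3, -2.6, 8.8]
width: 0.0094
gripper_force: 15.0
```

```bash
python3 look.py d scene:lid_handle,lid_hinge,warmer
```

```text
scene lid_handle [(0.61, [0.6157, 0.4219, 0.2179], [254.0, 160.0])]
scene lid_hinge [(0.89, [0.5809, 0.4262, 0.0672], [257.0, 220.0])]
scene warmer [(0.62, [0.5243, 0.3931, -0.0021], [272.0, 256.0])]
tcp [0.6179 0.4201 0.2068] q [ 0.44  0.61  1.03  0.    1.5  -0.11] t 11.2
```

View pics/scene_d.png

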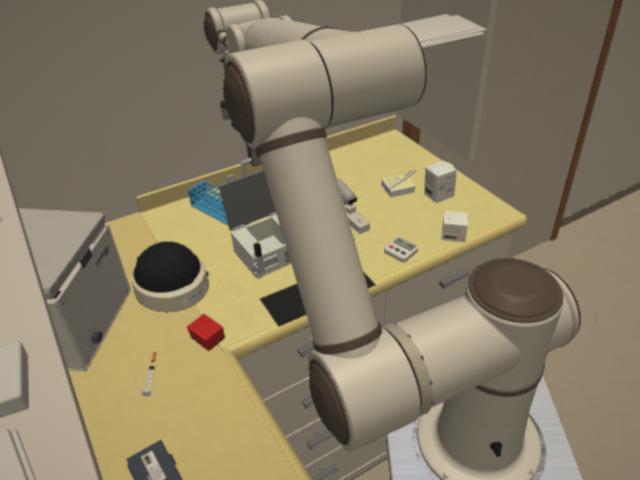

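carry_out(
  steps=[
    {"slide": [0,-0.003,0],"twist": [0,0,0],"jaw": 0.03},
    {"slide": [0,0,0],"twist": [0,0,0],"jaw": 0.03},
    {"slide": [0,0,0],"twist": [0,0,0],"jaw": 0.03},
    {"slide": [0,0,-0.02],"twist": [0,0,0],"jaw": 0.03},
    {"slide": [0,0,-0.03],"twist": [0,0,0],"jaw": 0.03},
    {"slide": [0,0,-0.03],"twist": [0,0,0],"jaw": 0.05},
    {"slide": [-0.01,-0.03,0],"twist": [0,0,0],"jaw": 0.09},
    {"slide": [-0.01,-0.03,0],"twist": [0,0,0],"jaw": 0.09},
  ],
)

```text
time_s: 11.87
eef_pos: [0.5767, 0.3691, 0.2875]
tcp_rot: [0.002, 0.489, 0.872, 0.002]
ft_force: [0.3, -0.1, -0.6]
width: 0.0479
gripper_force: 0.0
```

carry_out(
  steps=[
    {"slide": [-0.01,-0.038,0],"twist": [0,0,0],"jaw": 0.09},
    {"slide": [-0.01,-0.038,0],"twist": [0,0,0],"jaw": 0.09},
    {"slide": [-0.01,-0.038,0],"twist": [0,0,0],"jaw": 0.09},
    {"slide": [-0.01,-0.038,0],"twist": [0,0,0.1],"jaw": 0.09},
    {"slide": [-0.005,-0.035,0.01],"twist": [0,0,0.12],"jaw": 0.09},
    {"slide": [0,0,0.01],"twist": [0,0,0.12],"jaw": 0.09},
    {"slide": [0,0,0.01],"twist": [0,0,0.12],"jaw": 0.09},
    {"slide": [0,0,0.01],"twist": [0,0,0.12],"jaw": 0.09},
  ],
)

```text
time_s: 12.53
eef_pos: [0.4359, 0.2351, 0.2447]
tcp_rot: [0.0, 0.721, 0.693, -0.0]
ft_force: [0.2, 0.2, -0.4]
width: 0.0899
gripper_force: 0.0
```

carry_out(
  steps=[
    {"slide": [0,0,0.01],"twist": [0,0,0.12],"jaw": 0.09},
    {"slide": [0,0,0.01],"twist": [0,0,0.12],"jaw": 0.09},
    {"slide": [0,0,0.01],"twist": [0,0,0.12],"jaw": 0.09},
    {"slide": [0,0,0],"twist": [0,0,0.12],"jaw": 0.09},
    {"slide": [0,0,0],"twist": [0,0,0.12],"jaw": 0.09},
    {"slide": [0,0,0],"twist": [0,0,0.12],"jaw": 0.09},
    {"slide": [0,0,0],"twist": [0,0,0.1],"jaw": 0.09},
    {"slide": [0,0,0],"twist": [0,0,0],"jaw": 0.09},
  ],
)

```text
time_s: 13.2
eef_pos: [0.4363, 0.2355, 0.2149]
tcp_rot: [0.0, 0.937, 0.35, -0.0]
ft_force: [0.3, 0.1, 0.5]
width: 0.0899
gripper_force: 0.0
```

```bash
python3 look.py e wrist:box,holder,catch_knob top:lid_handle,lid_hinge,box
python3 - <<'E'
from h import *
C=cam("wrist")
for d in silhouettes("box","wrist")[:2]: print(rect(d["region"],C,.042))
for d in recognise("box","wrist")[:2]: print(d["centre"])
need([.405,.227,.1],np.radians(131))
E
```

```text
wrist box [(0.74, [0.4061, 0.2275, 0.0041], [303.0, 237.0]), (0.71, [0.2616, 0.5136, 0.0028], [11.0, 166.0])]
wrist holder []
wrist catch_knob [(0.87, [0.4255, 0.4106, 0.0997], [129.0, 98.0])]
top lid_handle [(0.67, [0.6122, 0.4243, 0.2178], [225.0, 154.0])]
top lid_hinge [(0.76, [0.5769, 0.4257, 0.0675], [237.0, 186.0])]
top box [(0.74, [0.4007, 0.2262, 0.0032], [318.0, 258.0]), (0.57, [0.2606, 0.5126, -0.0023], [206.0, 314.0])]
tcp [0.4365 0.2361 0.2154] q [ 0.25 -0.05  1.81 -0.    1.38  1.1 ] t 13.6
(array([407.5, 227.6]), array([54.9, 61.6]), 39.3)
(array([287.2, 483.6]), array([67., 37.]), 28.0)
[0.4061, 0.2299, 0.039]
[0.2748, 0.4975, 0.025]
slide [-0.0297 -0.0139  0.1154] twist [-0.     0.    -3.138] q6 1.1
slide [-0.0297 -0.0139  0.1154] twist [0.    0.    0.004] q6 1.1
```

View pics/wrist_e.png

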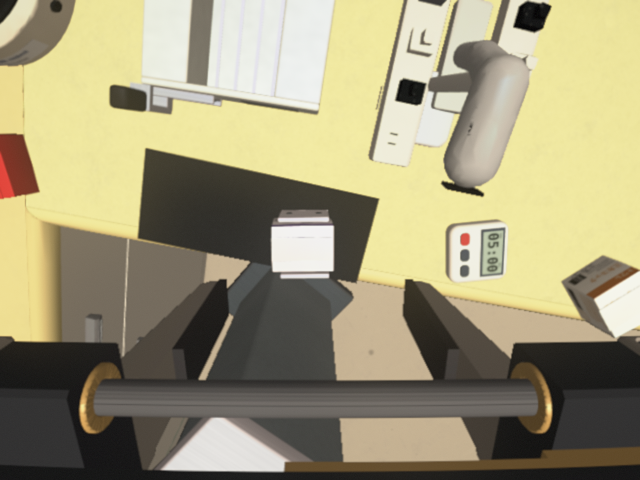

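carry_out(
  steps=[
    {"slide": [-0.015,-0.007,0.02],"twist": [0,0,0.004],"jaw": 0.09},
    {"slide": [-0.015,-0.0065,0.03],"twist": [0,0,0],"jaw": 0.09},
    {"slide": [0,0,0.03],"twist": [0,0,0],"jaw": 0.09},
    {"slide": [0,0,0.03],"twist": [0,0,0],"jaw": 0.09},
    {"slide": [0,0,0.03],"twist": [0,0,0],"jaw": 0.09},
    {"slide": [0,0,0.03],"twist": [0,0,0],"jaw": 0.09},
    {"slide": [0,0,0.02],"twist": [0,0,0],"jaw": 0.09},
    {"slide": [0,0,0.01],"twist": [0,0,0],"jaw": 0.09},
  ],
)

```text
time_s: 14.37
eef_pos: [0.4027, 0.226, 0.0126]
tcp_rot: [-0.0, 0.937, 0.35, -0.002]
ft_force: [-0.5, -0.5, -0.4]
width: 0.0898
gripper_force: 0.0
```

carry_out(
  steps=[
    {"slide": [0,0,0],"twist": [0,0,0],"jaw": 0.05},
    {"slide": [0,0,0],"twist": [0,0,0],"jaw": 0.05},
    {"slide": [0,0,0],"twist": [0,0,0],"jaw": 0.05},
    {"slide": [0,0,0],"twist": [0,0,0],"jaw": 0.05},
    {"slide": [0,0,0],"twist": [0,0,0],"jaw": 0.05},
    {"slide": [0,0,0],"twist": [0,0,0],"jaw": 0.05},
  ],
  squeeze=12,
)

```text
time_s: 14.87
eef_pos: [0.4065, 0.227, 0.017]
tcp_rot: [0.0, 0.937, 0.35, 0.002]
ft_force: [-1.1, -0.4, 5.9]
width: 0.0623
gripper_force: 12.0
```

carry_out(
  steps=[
    {"slide": [0,0,-0.01],"twist": [0,0,0],"jaw": 0.05},
    {"slide": [0,0,-0.02],"twist": [0,0,0],"jaw": 0.05},
    {"slide": [0,0,-0.025],"twist": [0,0,0],"jaw": 0.05},
    {"slide": [0.003,-0.02,0],"twist": [0,0,0],"jaw": 0.05},
    {"slide": [0.005,-0.0273,0],"twist": [0,0,0],"jaw": 0.05},
    {"slide": [0.005,-0.025,0],"twist": [0,0,0],"jaw": 0.05},
    {"slide": [0.0047,-0.025,0],"twist": [0,0,0.085],"jaw": 0.05},
    {"slide": [0,0,0],"twist": [0,0,0.085],"jaw": 0.05},
  ],
  squeeze=15,
)

```text
time_s: 15.53
eef_pos: [0.3523, 0.3143, 0.071]
tcp_rot: [-0.001, 0.963, 0.269, -0.0]
ft_force: [0.2, -0.0, -0.9]
width: 0.063
gripper_force: 15.0
```

carry_out(
  steps=[
    {"slide": [0,0,0.015],"twist": [0,0,0],"jaw": 0.05},
    {"slide": [0,0,0.015],"twist": [0,0,0],"jaw": 0.05},
    {"slide": [0,0,0.015],"twist": [0,0,0],"jaw": 0.05},
    {"slide": [0,0,0.006],"twist": [0,0,0],"jaw": 0.05},
    {"slide": [0,0,0],"twist": [0,0,0],"jaw": 0.05},
    {"slide": [0,0,0],"twist": [0,0,0],"jaw": 0.05},
  ],
)

```text
time_s: 16.03
eef_pos: [0.3547, 0.3117, 0.0198]
tcp_rot: [0.0, 0.963, 0.269, -0.0]
ft_force: [1.2, 0.2, -0.3]
width: 0.0627
gripper_force: 15.0
```

carry_out(
  steps=[
    {"slide": [0,0,0.003],"twist": [0,0,0],"jaw": 0.05},
    {"slide": [0,0,0.002],"twist": [0,0,0],"jaw": 0.05},
    {"slide": [0,0,0],"twist": [0,0,0],"jaw": 0.05},
    {"slide": [0,0,0],"twist": [0,0,0],"jaw": 0.05},
  ],
)

```text
time_s: 16.37
eef_pos: [0.3548, 0.3117, 0.0147]
tcp_rot: [-0.0, 0.963, 0.269, 0.0]
ft_force: [-0.7, 0.2, -0.6]
width: 0.0623
gripper_force: 15.0
```

Still within about 1 mm of contact, so I'll let go and rise.

carry_out(
  steps=[
    {"slide": [0,0,0.001],"twist": [0,0,0],"jaw": 0.05},
    {"slide": [0,0,0],"twist": [0,0,0],"jaw": 0.076},
    {"slide": [0,0,0],"twist": [0,0,0],"jaw": 0.076},
    {"slide": [0,0,0],"twist": [0,0,0],"jaw": 0.076},
    {"slide": [0,0,0],"twist": [0,0,0],"jaw": 0.076},
    {"slide": [0,0,-0.02],"twist": [0,0,0],"jaw": 0.076},
    {"slide": [0,0,-0.035],"twist": [0,0,0],"jaw": 0.08},
    {"slide": [0,0,-0.035],"twist": [0,0,0],"jaw": 0.08},
  ],
)

```text
time_s: 17.03
eef_pos: [0.3532, 0.311, 0.1033]
tcp_rot: [0.0, 0.963, 0.269, -0.002]
ft_force: [0.6, 0.4, -0.0]
width: 0.0802
gripper_force: 0.0
```

carry_out(
  steps=[
    {"slide": [0,0,-0.035],"twist": [0,0,0],"jaw": 0.08},
    {"slide": [0,0,-0.035],"twist": [0,0,0],"jaw": 0.08},
    {"slide": [-0.03,0,-0.03],"twist": [0,0,0],"jaw": 0.08},
    {"slide": [0,0,0],"twist": [0,0,0],"jaw": 0.08},
  ],
)

```text
time_s: 17.37
eef_pos: [0.3307, 0.2973, 0.2104]
tcp_rot: [-0.001, 0.963, 0.269, 0.006]
ft_force: [2.0, 0.2, 0.4]
width: 0.0798
gripper_force: 0.0
```

```bash
python3 look.py f wrist:box,warmer,catch_knob top:box,lid_handle,lid_hinge,warmer
python3 - <<'E'
from h import *
C=cam("wrist")
for d in silhouettes("box","wrist")[:2]: print(rect(d["region"],C,.039))
for d in silhouettes("warmer","wrist")[:2]: print("w",rect(d["region"],C,.068))
for d in recognise("box","wrist")[:2]: print(d["centre"])
E
```

```text
wrist box [(0.95, [0.3498, 0.3086, -0.0021], [316.0, 194.0]), (0.62, [0.2616, 0.5145, 0.0011], [103.0, 164.0])]
wrist warmer []
wrist catch_knob [(0.92, [0.4247, 0.4094, 0.0972], [250.0, 52.0])]
top box [(0.83, [0.2626, 0.5161, -0.0024], [204.0, 313.0]), (0.34, [0.5252, 0.389, 0.0014], [256.0, 211.0])]
top lid_handle [(0.64, [0.6132, 0.4239, 0.2214], [225.0, 153.0])]
top lid_hinge [(0.76, [0.5777, 0.4236, 0.0661], [238.0, 185.0])]
top warmer [(0.68, [0.525, 0.3891, 0.0006], [256.0, 211.0])]
tcp [0.329  0.2962 0.2014] q [ 0.46 -0.19  1.96 -0.    1.37  1.48] t 17.82
(array([351.6, 309.8]), array([49.1, 59.9]), 31.2)
(array([267.6, 499.1]), array([62.3, 64.6]), 47.2)
w (array([464.3, 362.3]), array([ 52.1, 150.8]), 31.4)
[0.3551, 0.3093, 0.035]
[0.2671, 0.5096, 0.0388]
```

View pics/wrist_f.png

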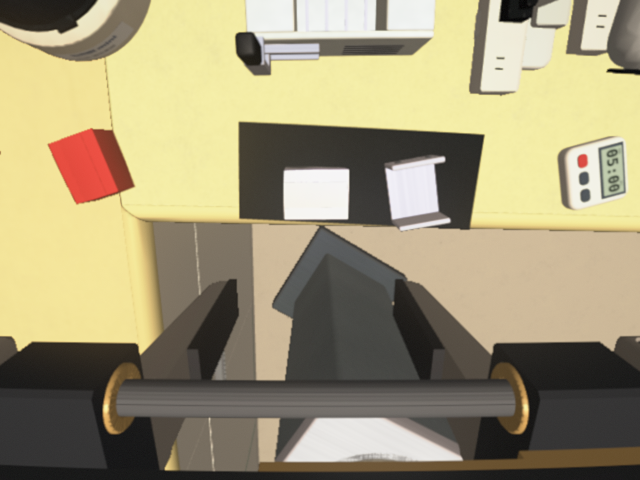

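The carton stands flat on the mat at wrist 316,194. The holder (415,192) is empty, the catch is released at 250,50, and the warmer is open. Before entering the warmer I'll check the gripper's real shape against the open lid.

Run:
```python
from h import *
I=imaging.camera("scene"); C=cam("scene"); o,p,R=obs()
u=proj(p+R@[0,0,-.08],C)[0].astype(int); print(u, proj(p,C), proj(p+R@np.array([[0,.0945,-.088],[0,-.0945,-.088]]).T[:, :].T[0],C),proj(p+R@[0,-.0945,-.088],C))
x,y=max(0,u[0]-75),max(0,u[1]-65); a=I[y:y+130,x:x+150,::-1]; 
a=cv2.resize(a,(600,520),interpolation=2)
print("crop",x,y); cv2.imwrite("pics/grip.png",a)
print(np.array(imaging.get_calibration("wrist")["hand_eye"]).round(3))
```

```text
[303 206] [[305.9607036  239.40947503]] [[345.18719666 187.26516301]] [[258.78080695 220.0233797 ]]
crop 228 141
[[ 0.001 -0.96  -0.28   0.079]
 [ 1.     0.001  0.    -0.001]
 [-0.    -0.28   0.96  -0.171]
 [ 0.     0.     0.     1.   ]]
```

View pics/grip.png

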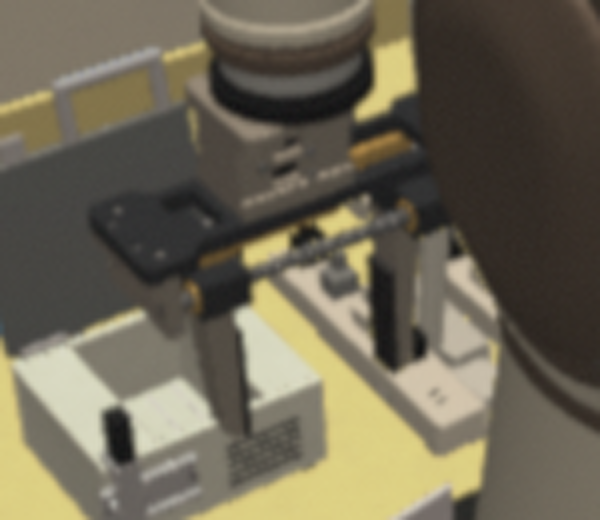

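The fingers are slim, but the body's wide plate extends along the closing direction and would reach the open lid. I'll enter tilted about 18° towards the robot. First comes the regrasp across the long sides.

carry_out(
  steps=[
    {"slide": [0.027,0,0],"twist": [0,0,-0.12],"jaw": 0.085},
    {"slide": [0,0,0],"twist": [0,0,-0.12],"jaw": 0.085},
    {"slide": [0,0,0],"twist": [0,0,-0.12],"jaw": 0.085},
    {"slide": [0,0,0],"twist": [0,0,-0.12],"jaw": 0.085},
    {"slide": [0,0,0],"twist": [0,0,-0.12],"jaw": 0.085},
    {"slide": [0,0,0],"twist": [0,0,-0.12],"jaw": 0.085},
    {"slide": [0,0,0],"twist": [0,0,-0.12],"jaw": 0.085},
    {"slide": [0,0,0],"twist": [0,0,-0.12],"jaw": 0.085},
  ],
)

```text
time_s: 18.68
eef_pos: [0.3525, 0.3104, 0.2028]
tcp_rot: [-0.0, 0.728, 0.686, -0.0]
ft_force: [-0.7, -0.7, 1.0]
width: 0.0848
gripper_force: 0.0
```

carry_out(
  steps=[
    {"slide": [0,0,0],"twist": [0,0,-0.12],"jaw": 0.085},
    {"slide": [0,0,0],"twist": [0,0,-0.12],"jaw": 0.085},
    {"slide": [0,0,0],"twist": [0,0,-0.12],"jaw": 0.085},
    {"slide": [0,0,0],"twist": [0,0,-0.12],"jaw": 0.085},
    {"slide": [0,0,0],"twist": [0,0,-0.12],"jaw": 0.085},
    {"slide": [0,0,0],"twist": [0,0,0],"jaw": 0.085},
  ],
)

```text
time_s: 19.18
eef_pos: [0.3525, 0.3104, 0.2028]
tcp_rot: [-0.0, 0.494, 0.869, -0.0]
ft_force: [-0.2, -0.5, 0.5]
width: 0.0847
gripper_force: 0.0
```

```bash
python3 look.py g wrist:box,catch_knob
python3 - <<'E'
from h import *
C=cam("wrist")
for d in silhouettes("box","wrist")[:2]: print(rect(d["region"],C,.039))
need([.352,.3103,.014],np.radians(31.3))
E
```

```text
wrist box [(0.61, [0.3528, 0.3087, 0.0001], [315.0, 216.0])]
wrist catch_knob [(0.63, [0.4269, 0.411, 0.0962], [467.0, 179.0])]
tcp [0.3525 0.3104 0.2028] q [ 0.46 -0.11  1.9   0.    1.36 -0.07] t 19.33
(array([352.2, 313.8]), array([49.1, 67.9]), 30.9)
(array([271.6, 476.1]), array([26.9,  6.6]), 30.6)
slide [ 0.0002 -0.0005  0.1889] twist [-0.     0.    -0.015] q6 -0.07
slide [ 0.0002 -0.0005  0.1889] twist [0.    0.    3.127] q6 -0.07
```

carry_out(
  steps=[
    {"slide": [0,0,0.03],"twist": [0,0,-0.015],"jaw": 0.08},
    {"slide": [0,0,0.035],"twist": [0,0,0],"jaw": 0.08},
    {"slide": [0,0,0.035],"twist": [0,0,0],"jaw": 0.08},
    {"slide": [0,0,0.035],"twist": [0,0,0],"jaw": 0.08},
    {"slide": [0,0,0.03],"twist": [0,0,0],"jaw": 0.08},
    {"slide": [0,0,0.015],"twist": [0,0,0],"jaw": 0.08},
    {"slide": [0,0,0.009],"twist": [0,0,0],"jaw": 0.08},
    {"slide": [0,0,0],"twist": [0,0,0],"jaw": 0.08},
  ],
)

```text
time_s: 20.05
eef_pos: [0.3512, 0.3097, 0.0122]
tcp_rot: [-0.001, 0.489, 0.872, -0.002]
ft_force: [-0.0, 0.3, 0.7]
width: 0.0802
gripper_force: 0.0
```

carry_out(
  steps=[
    {"slide": [0,0,0],"twist": [0,0,0],"jaw": 0.035},
    {"slide": [0,0,0],"twist": [0,0,0],"jaw": 0.035},
    {"slide": [0,0,0],"twist": [0,0,0],"jaw": 0.035},
    {"slide": [0,0,0],"twist": [0,0,0],"jaw": 0.035},
    {"slide": [0,0,0],"twist": [0,0,0],"jaw": 0.035},
    {"slide": [0,0,0],"twist": [0,0,0],"jaw": 0.035},
    {"slide": [0,0,0],"twist": [0,0,0],"jaw": 0.035},
  ],
  squeeze=15,
)

```text
time_s: 20.63
eef_pos: [0.3533, 0.3108, 0.0148]
tcp_rot: [0.001, 0.489, 0.872, 0.001]
ft_force: [0.5, 0.2, 5.9]
width: 0.0478
gripper_force: 15.0
```

carry_out(
  steps=[
    {"slide": [0,0,-0.015],"twist": [0,0,0],"jaw": 0.035},
    {"slide": [0,0,-0.03],"twist": [0,0,0],"jaw": 0.035},
    {"slide": [0,0,-0.035],"twist": [0,0,0],"jaw": 0.035},
    {"slide": [0,0,-0.035],"twist": [0,0,0],"jaw": 0.035},
    {"slide": [0,0,-0.025],"twist": [0,0,0],"jaw": 0.035},
    {"slide": [0,0,0],"twist": [-0.104,0,0],"jaw": 0.035},
    {"slide": [0,0,0],"twist": [-0.105,0,0],"jaw": 0.035},
    {"slide": [0,0,0],"twist": [-0.105,0,0],"jaw": 0.035},
  ],
  squeeze=18,
)

```text
time_s: 21.3
eef_pos: [0.3531, 0.3107, 0.1547]
tcp_rot: [0.078, 0.483, 0.861, 0.139]
ft_force: [-0.1, -0.3, -0.9]
width: 0.0481
gripper_force: 18.0
```

carry_out(
  steps=[
    {"slide": [0,0.019,0.006],"twist": [0,0,0],"jaw": 0.035},
    {"slide": [-0.003,0.0285,0.009],"twist": [0,0,0],"jaw": 0.035},
    {"slide": [-0.003,0.0285,0.009],"twist": [0,0,0],"jaw": 0.035},
    {"slide": [-0.004,0.0285,0.009],"twist": [0,0,0],"jaw": 0.035},
    {"slide": [-0.004,0.0285,0.009],"twist": [0,0,0],"jaw": 0.035},
    {"slide": [-0.004,0.0285,0.009],"twist": [0,0,0],"jaw": 0.035},
    {"slide": [0,0.019,0.006],"twist": [0,0,0],"jaw": 0.035},
    {"slide": [0,0,0],"twist": [0,0,0],"jaw": 0.035},
  ],
)

```text
time_s: 21.97
eef_pos: [0.5258, 0.3945, 0.1549]
tcp_rot: [0.077, 0.483, 0.861, 0.137]
ft_force: [0.4, 0.7, -0.7]
width: 0.0483
gripper_force: 18.0
```

```bash
python3 look.py i wrist:warmer,box top:warmer,lid_hinge,lid_handle scene:warmer,box
python3 - <<'E'
from h import *
o,p,R=obs(); print(p,R.round(3).tolist()); w=R[:,1].copy(); a=np.radians(31.3); X=np.array([np.cos(a),np.sin(a)]);Y=np.array([-X[1],X[0]]); print("c,s",X@p[:2],Y@p[:2])
C=cam("wrist"); print(proj(p,C),proj(p+R@np.array([.0315,0,0]),C),proj(p-R@np.array([.0315,0,0]),C))
np.savez("pose_i.npz",p=p,R=R)
E
```

```text
wrist warmer [(0.68, [0.5265, 0.393, -0.0034], [262.0, 228.0])]
wrist box [(0.68, [0.529, 0.3981, 0.1424], [317.0, 285.0])]
top warmer [(0.77, [0.5238, 0.39, -0.0001], [256.0, 211.0])]
top lid_hinge [(0.75, [0.5757, 0.4237, 0.0674], [238.0, 186.0])]
top lid_handle [(0.81, [0.613, 0.4213, 0.2189], [227.0, 153.0])]
scene warmer [(0.95, [0.5267, 0.3969, -0.0011], [270.0, 255.0])]
scene box [(0.93, [0.5227, 0.3966, 0.144], [265.0, 208.0]), (0.71, [0.2571, 0.5148, -0.0017], [207.0, 340.0])]
tcp [0.523  0.3937 0.1556] q [ 0.45  0.18  1.73  0.04  0.92 -0.12] t 22.47
[0.52295731 0.39373477 0.15560877] [[-0.522, 0.811, 0.264], [0.853, 0.496, 0.161], [-0.0, 0.309, -0.951]]
c,s 0.6513982342625362 0.06474383484892286
[[316.13233031 297.30297135]] [[316.22089578 238.41518084]] [[316.05072964 350.59388491]]
```

View pics/wrist_i.png

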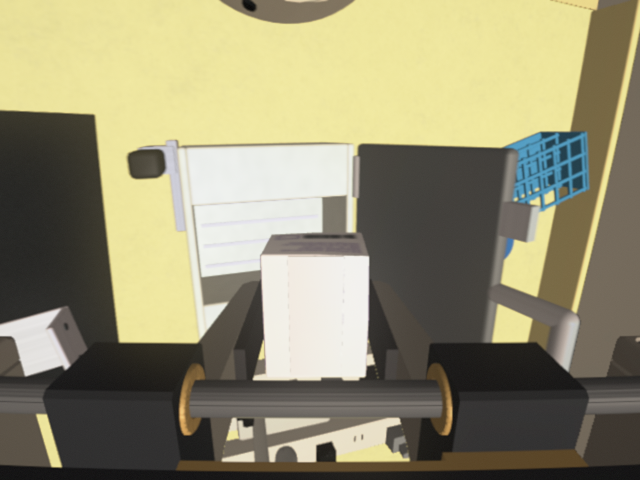

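The carton is held squarely (wrist 316,300). The chamber's left wall top runs from its outer edge (265,146) to its inner edge (192,204 to 322,196). The lid stands clear at 360–500.

Run:
```python
from h import *
C=cam("wrist"); a=np.radians(31.3); X=np.array([np.cos(a),np.sin(a)]);Y=np.array([-X[1],X[0]])
for n,q in dict(outerL=(182,147),outerR=(345,145),outM=(265,146),innL=(195,204),innM=(260,200),innR=(320,196),back=(352,175),frontout=(180,165),frontin=(193,215)).items():
    P=plane([q],C,.068)[0,:2]; print(n,"c",round(X@P,4),"s",round(Y@P,4))
I=cv2.imread("pics/wrist_i.png",0)
for col in (215,240,300): g=np.diff(I[120:230,col].astype(int)); k=np.argsort(-abs(g))[:5]; print(col,sorted((int(i)+120,int(g[i])) for i in k))
for row in (170,240,290): g=np.diff(I[row,120:380].astype(int)); k=np.argsort(-abs(g))[:7]; print("row",row,sorted((int(i)+120,int(g[i])) for i in k))
```

```text
outerL c 0.5905 s 0.1378
outerR c 0.7017 s 0.1384
outM c 0.6436 s 0.138
innL c 0.5954 s 0.101
innM c 0.6388 s 0.1015
innR c 0.683 s 0.1022
back c 0.7079 s 0.1167
frontout c 0.5883 s 0.1267
frontin c 0.5935 s 0.0937
215 [(143, -38), (144, -46), (146, 44), (147, 26), (204, 20)]
240 [(142, -27), (143, -50), (145, 46), (146, 34), (202, 17)]
300 [(141, -40), (142, -45), (143, 14), (144, 52), (145, 22)]
row 170 [(127, -35), (128, -51), (129, -47), (163, 36), (164, 46), (352, -46), (359, -37)]
row 240 [(194, -32), (195, -24), (196, 27), (197, 36), (267, -41), (268, -45), (363, -20)]
row 290 [(200, -41), (260, 52), (261, 79), (262, 40), (367, -42), (368, -91), (369, -53)]
```

carry_out(
  steps=[
    {"slide": [0,0.0091,0.003],"twist": [0,0,0],"jaw": 0.035},
    {"slide": [0,-0.0062,0.019],"twist": [0,0,0],"jaw": 0.035},
    {"slide": [0,-0.0062,0.019],"twist": [0,0,0],"jaw": 0.035},
    {"slide": [0,-0.0062,0.019],"twist": [0,0,0],"jaw": 0.035},
    {"slide": [0,-0.0062,0.019],"twist": [0,0,0],"jaw": 0.035},
    {"slide": [0,0,0],"twist": [0,0,0],"jaw": 0.035},
    {"slide": [0,0,0],"twist": [0,0,0],"jaw": 0.035},
  ],
)

```text
time_s: 23.05
eef_pos: [0.5304, 0.3983, 0.0744]
tcp_rot: [0.076, 0.483, 0.862, 0.135]
ft_force: [0.5, 0.6, -1.2]
width: 0.0482
gripper_force: 18.0
```

Run:
```python
from h import *
I=imaging.camera("wrist"); cv2.imwrite("pics/wrist_j.png",I[:,:,::-1])
o,p,R=obs();a=np.radians(31.3); X=np.array([np.cos(a),np.sin(a)]);Y=np.array([-X[1],X[0]]); print(p,X@p[:2],Y@p[:2],o["ft_force"])
```

```text
[0.53171887 0.39893872 0.07621638] 0.6615881700560263 0.06463860043313134 [-0.36605671 -0.64362742 -0.43405271]
```

View pics/wrist_j.png

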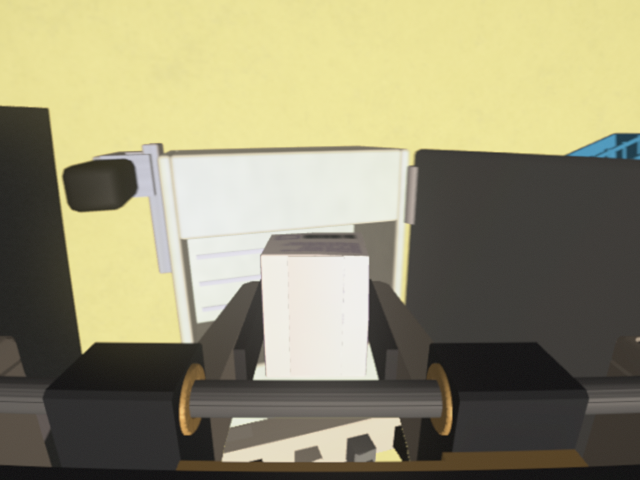

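The carton and fingers sit between the walls with gaps on both sides (front wall at column 185, back wall at 402), and nothing is touching. I'll keep lowering.

carry_out(
  steps=[
    {"slide": [0,-0.0031,0.0095],"twist": [0,0,0],"jaw": 0.035},
    {"slide": [0,-0.0031,0.0095],"twist": [0,0,0],"jaw": 0.035},
    {"slide": [0,-0.0031,0.0095],"twist": [0,0,0],"jaw": 0.035},
    {"slide": [0,-0.0031,0.0095],"twist": [0,0,0],"jaw": 0.035},
    {"slide": [0,0,0],"twist": [0,0,0],"jaw": 0.035},
    {"slide": [0,0,0],"twist": [0,0,0],"jaw": 0.035},
  ],
)

```text
time_s: 23.6
eef_pos: [0.5305, 0.3983, 0.034]
tcp_rot: [0.076, 0.483, 0.862, 0.135]
ft_force: [-0.2, -0.1, -1.2]
width: 0.048
gripper_force: 18.0
```

carry_out(
  steps=[
    {"slide": [0,-0.0012,0.0038],"twist": [0,0,0],"jaw": 0.035},
    {"slide": [0,0,0],"twist": [0,0,0],"jaw": 0.035},
    {"slide": [0,0,0],"twist": [0,0,0],"jaw": 0.035},
  ],
)

```text
time_s: 23.85
eef_pos: [0.5316, 0.3988, 0.0316]
tcp_rot: [0.077, 0.483, 0.862, 0.137]
ft_force: [0.5, 0.1, -1.1]
width: 0.0479
gripper_force: 18.0
```

carry_out(
  steps=[
    {"slide": [0,-0.0006,0.0018],"twist": [0,0,0],"jaw": 0.035},
    {"slide": [0,0,0],"twist": [0,0,0],"jaw": 0.035},
    {"slide": [0,0,0],"twist": [0,0,0],"jaw": 0.035},
  ],
)

```text
time_s: 24.1
eef_pos: [0.5314, 0.3988, 0.0296]
tcp_rot: [0.076, 0.483, 0.862, 0.136]
ft_force: [1.2, -0.6, -1.7]
width: 0.048
gripper_force: 18.0
```

carry_out(
  steps=[
    {"slide": [0,0,0],"twist": [0,0,0],"jaw": 0.052},
    {"slide": [0,0,0],"twist": [0,0,0],"jaw": 0.056},
    {"slide": [0,0,0],"twist": [0,0,0],"jaw": 0.06},
    {"slide": [0,0,0],"twist": [0,0,0],"jaw": 0.06},
    {"slide": [0,0,0],"twist": [0,0,0],"jaw": 0.06},
  ],
)

```text
time_s: 24.52
eef_pos: [0.5317, 0.3989, 0.0299]
tcp_rot: [0.077, 0.483, 0.862, 0.137]
ft_force: [1.0, -0.3, 0.7]
width: 0.0599
gripper_force: 0.3
```

carry_out(
  steps=[
    {"slide": [0,0,-0.008],"twist": [0,0,0],"jaw": 0.062},
    {"slide": [0,0,-0.01],"twist": [0,0,0],"jaw": 0.062},
    {"slide": [0,0,-0.015],"twist": [0,0,0],"jaw": 0.062},
    {"slide": [0,0,-0.025],"twist": [0,0,0],"jaw": 0.062},
    {"slide": [0,0,-0.035],"twist": [0,0,0],"jaw": 0.062},
    {"slide": [0,0,-0.035],"twist": [0,0,0],"jaw": 0.062},
    {"slide": [0,0,-0.035],"twist": [0,0,0],"jaw": 0.062},
    {"slide": [0,0,0],"twist": [0,0,0],"jaw": 0.062},
  ],
)

```text
time_s: 25.18
eef_pos: [0.491, 0.3739, 0.1945]
tcp_rot: [0.08, 0.482, 0.861, 0.142]
ft_force: [0.9, -0.4, 0.5]
width: 0.0622
gripper_force: 0.0
```

```bash
python3 look.py k wrist:box,warmer,catch_knob top:box,lid_handle,lid_hinge scene:box,lid_handle
python3 - <<'E'
from h import *
a=np.radians(31.5); X=np.array([np.cos(a),np.sin(a)]);Y=np.array([-X[1],X[0]])
C=cam("wrist")
for d in silhouettes("box","wrist")[:2]: m=rect(d["region"],C,.047); print(m, X@m[0]-651, Y@m[0]-65)
for d in recognise("box","wrist")[:2]: print("vis",np.round(d["centre"],4))
E
```

```text
wrist box [(0.66, [0.5336, 0.3995, 0.0086], [303.0, 217.0])]
wrist warmer [(0.61, [0.5249, 0.3928, -0.0024], [290.0, 217.0])]
wrist catch_knob [(0.73, [0.4263, 0.4122, 0.0967], [221.0, 156.0])]
top box [(0.73, [0.2605, 0.5142, -0.005], [205.0, 314.0]), (0.42, [0.533, 0.4036, 0.0106], [250.0, 207.0])]
top lid_handle [(0.68, [0.6116, 0.4226, 0.2181], [226.0, 154.0])]
top lid_hinge [(0.81, [0.5795, 0.4262, 0.0675], [237.0, 185.0])]
scene box [(0.88, [0.5366, 0.4052, 0.0119], [267.0, 249.0]), (0.83, [0.2591, 0.5144, -0.0023], [207.0, 339.0])]
scene lid_handle [(0.66, [0.6179, 0.4221, 0.2171], [254.0, 160.0])]
tcp [0.4882 0.3723 0.1837] q [ 0.44  0.04  1.81  0.04  0.97 -0.13] t 25.73
(array([521.5, 397.3]), array([53.9, 61. ]), 32.7) 1.240525472305535 1.2709357985135625
vis [0.5315 0.3986 0.0429]
```

View pics/wrist_k.png

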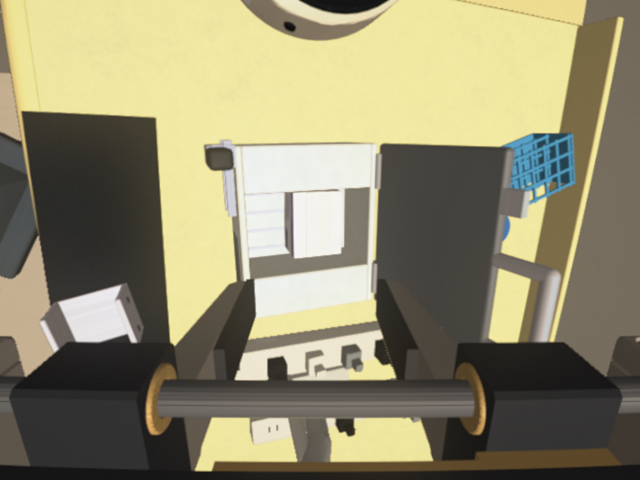

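The carton lies flat on the chamber floor (wrist 317,222), parallel to the front. The lid is open, the catch is released and the arm is clear.

```bash
python3 -c "
from bench import job
print(job.hand_in())"
```

```text
the job is handed in; nothing more can be done
None
```

The job is handed in: the catch is released, the lid is fully open, and the box stands flat on the warmer floor with its long sides parallel to the front, released and with the arm clear (judge's result not shown).

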